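Slide the vice head into its bearing and press it home

ROBOT

A 6-joint arm with a two-finger parallel gripper is mounted at the origin on the work surface. World frame = base frame: x ahead of the robot, y to its left, z up, the work surface at z = 0. Lengths are in m, angles in rad, forces in N, time in s.
With the tool pointing down it reaches from about 0.4 to 0.825 m from the base axis. Payload 7 kg.
Tool frame: the origin (TCP) lies midway between the tips of the shut fingers; the grasp point (between the pads) lies 19 mm behind it; z points along the fingers, y is the direction in which the jaws open and shut (so a half turn about z gives the same grasp; the last joint's range is limited). The gripper opens to 88 mm and grips with 3 to 60 N. Pads are 19 mm wide; open, the fingers measure 130 mm over their backs; the gripper's body (78 mm by 193 mm) begins 47 mm behind the grasp point.
Start: joints at [1.608, 0.359, 0.012, 0, -1.224, -0.288], TCP at [0.168, 0.654, 0.194] pointing down, gripper open.
Joint ranges: [-3.07, 3.07], [-1.43, 2.12], [-1.02, 1.25], [-3.03, 1.67], [-3.05, -0], [-3.03, 3.03]. Speed limits (rad/s): [2.39, 2.39, 3.01, 3.14, 3.14, 3.14].

INTERFACE

Orientations are given as a unit quaternion [x, y, z, w].
In Python, from rig import robot gives the robot as it stands.
- The arm moves only by the tool servo_tool, never from a script. Its argument "deltas" is text: rows parted by semicolons, each of 5 numbers parted by spaces: the shift along the tool's x, y, z in mm, then the turn about the tool's z in degrees, then the opening in per cent of the stroke, from 0 (shut) to 100 (fully open). A call has exactly 8 rows; each row shifts and turns the commanded pose from where the row before left it, along the tool's axes as they then stand; what a row does not reach is not made up. A row lasts 1/8 s, in which the tool goes at most 62.5 mm and 10.7 degrees, less where a joint would pass 70% of its speed; a pose out of reach is approached as far as the arm can. A call is refused whole if a number of a shift passes 62.5 or a number of a turn 10.7, either way. A call with a gripper value outside its range is refused whole. The fingers move at their own pace and stop on an object; "squeeze" is the grip in N (left out, the last holds). Time passes only in rows, so rows that do not move let the fingers close, or fill a call up. It gives the time, the measured TCP pose, the force and the opening at its end, in the units of the state.
- robot.sense(): the state, without advancing time (a new reading comes with each control period).
- robot.read_camera(name): name is "scene" or "top" or "wrist"; returns the picture (384x512x3 uint8, red, green, blue); there is no depth.
- robot.camera_info(name): a dict with "vfov" (degrees; the focal length in pixels is half the picture's height over the tangent of half this angle, whatever the lens; pixels are square), "cx", "cy" (the principal point, pixels), "R" (3x3) and "t" (3): a world point X has camera coordinates R X + t. Camera axes: x right, y down, z forward; pixel columns grow to the right and rows downward; lengths in m; the calibration is good to about 2 mm. A picture is of the moment at which its call begins: read the wrist's pose just before it. camera_info takes no time and is no camera call; for the wrist camera it gives the pose at the moment of the call.
- robot.job_done(): hands the job in, once; it reports no verdict.
The state is a dict: "time_s": time; "joint_pos": joint angles; "qvel": joint speeds; "joint_torque": joint torques, N m; "tcp_pos": TCP position; "orientation": TCP orientation; "ft_force": force on the tool from outside, world axes, zero at the start; "moment": the same for the moment, N m; "grip_width": finger opening in m.
Only numpy, scipy, OpenCV 4.12 (cv2) and the standard library are available. Lean on these libraries where they do the work, as an engineer would, in place of code of your own. Each camera call takes 0.05 s, during which the arm holds its last target.

TASK

Put the rotary board vice together: move the loose vice head across the blue bearing block until its round foot finds and drops into the big bore, then press it down fully home, so that its black disc sits flat on the block. Let go of it, never tip it over, and leave the jar, the meter and the yellow screwdriver beside it where they are.

Things in the scene. Friction and masses are not known exactly. Their poses are not given: they have to be found in the camera images.
- foot: Dark steel foot plate screwed to the bench, 170 (its x) by 350 (its y) by 8 mm; origin at the centre of its underside, z up. It carries the fixed blue bearing block, 130 (x) by 310 (y) by 46 mm, parallel to it; block top 54 mm above the bench. The block, with its bore, is bolted on up to 6 mm off the plate's centre in x and up to 6 mm in y, different each time.
- block_mid (a point): Point 54 mm above the foot plate's centre, level with the block's flat top: only the nominal place of the round vertical bore, 65.8 mm wide, in the middle of the block. The true bore is off it by up to 6 mm in x and in y: feel for it. In the bore a brass friction disc stands 12 mm down; it must be pushed 14 mm deeper (10 N in all, head's weight included) and does not spring back.
- head_grip (a point): Loose vice head, 0.3 to 0.55 kg, 80 mm tall, standing upright on the blue block near either end. This point is the centre of its closed aluminium jaws, a block 60 (its x) by 26 (its y) by 44 mm high, on the head's axis z: 58 mm above its underside, 22 below its top. Height over the bench: 112 mm standing on the block, 100 dropped onto the brass disc, 86 fully home.
- head_sole (a point): Centre of the underside of the head's round steel foot, 64 mm in diameter, 26 mm long, lower edge chamfered (2.7 mm wide, 3.5 mm high). Above the foot is a black disc, 92 mm in diameter, 10 mm thick; the jaws stand on it. A red knob, 22 mm in diameter, sticks out of the jaws' +x end to 44 mm from the axis. The head starts 93 to 117 mm from the foot plate's centre along its y.
- tin: Small amber jar with a metal lid, 52 mm in diameter, 40 mm tall, standing on the blue block at the end away from the head; origin at the centre of its underside. To be left there.
- meter: Green and grey hand-held meter lying on its back, 180 by 85 by 36 mm; origin at the centre of its underside. Bystander.
- driver_a: Yellow screwdriver, 190 mm, lying on the bench. Bystander.

How it is judged:
By the outcome, as a careful person would: the job done as asked, in the order asked, and still so for the second after the job is handed in, with the robot touching nothing.
It also fails if it takes over 67 s, if anything falls off the work surface, if the arm or the gripper's body presses on something with over 40 N, if the wrist force passes 120 N, or if a joint passes its speed limit or range.

## Working session

There is one attempt and no reset: what is moved stays moved. The work goes in short steps, Python scripts to look and compute and a tool call to move; the robot and the scene stay as the last step left them, time stands still between calls to the robot, and variables do not carry over. Pictures are saved under pics/ and viewed, and the job is handed in when it is done.

Besides the shell and the picture viewer there is one more tool, called after ">>>" as name(argument=value, ...) on one line, values as JSON. servo_tool: Moves the arm, as the interface text tells. Its arguments: {"type":"object","properties":{"deltas":{"type":"string"},"squeeze":{"type":"number"}},"required":["deltas"]}

```bash
mkdir -p pics; python3 - <<'E'
from rig import robot
import cv2
s=robot.sense();print(s)
for n in("scene","top","wrist"):
    i=robot.camera_info(n);print(n,i)
    cv2.imwrite(f"pics/{n}0.png",robot.read_camera(n)[:,:,::-1])
E
```

```text
{'time_s': 0.0, 'joint_pos': array([ 1.60809879e+00,  3.59357941e-01,  1.10692732e-02, -3.22955917e-04,
       -1.22411183e+00, -2.88134251e-01]), 'qvel': array([-3.68520843e-05, -8.08027859e-04,  1.00755070e-03, -3.68589761e-04,
        8.79466933e-05,  1.05408261e-03]), 'joint_torque': array([-8.07803626e-04, -5.82713842e+01,  2.93068850e+01,  6.99778005e+00,
        7.14774389e-03, -1.51418249e-04]), 'tcp_pos': array([0.16742583, 0.65334981, 0.19305089]), 'orientation': array([ 9.92138519e-01, -1.25141888e-01, -1.98825693e-05,  8.16084727e-04]), 'ft_force': array([-0.27117126, -0.45596458, -0.04084687]), 'moment': array([-0.01521364, -0.01194827, -0.01644388]), 'grip_width': 0.08763202363453389}
scene {'vfov': 55.80728055166774, 'cx': 252.67490165156553, 'cy': 188.46351024195192, 'R': array([[ 0.53149033,  0.84678284,  0.02183691],
       [ 0.59067   , -0.35201471, -0.72608168],
       [-0.60714659,  0.3988038 , -0.68726163]]), 't': array([-0.2695775 , -0.23796881,  1.28848905])}
top {'vfov': 55.798608838513886, 'cx': 255.37419279460724, 'cy': 186.05918172698176, 'R': array([[-0.00207707, -0.9999908 ,  0.00375358],
       [-0.99283968,  0.00161387, -0.11944355],
       [ 0.11943639, -0.00397479, -0.9928339 ]]), 't': array([-0.00767794,  0.54747739,  1.16100895])}
wrist {'vfov': 68.94441097951722, 'cx': 256.92876025134603, 'cy': 188.50710046089122, 'R': array([[-2.47781865e-01, -9.68815628e-01,  6.52659741e-04],
       [-9.37752906e-01,  2.40006452e-01,  2.51030657e-01],
       [-2.43359066e-01,  6.15888107e-02, -9.67978917e-01]]), 't': array([ 0.67434496, -0.03069272,  0.38895936])}
```

View pics/scene0.png

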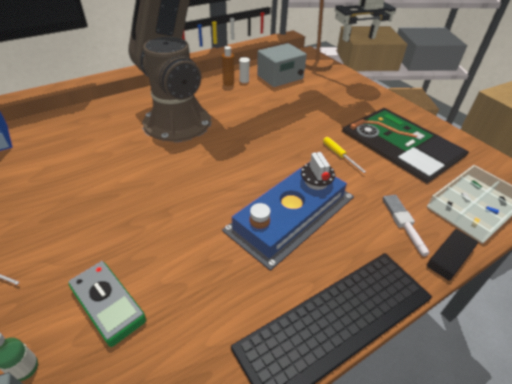

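View pics/top0.png

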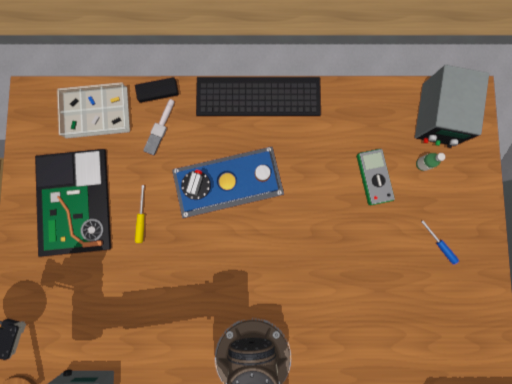

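View pics/wrist0.png

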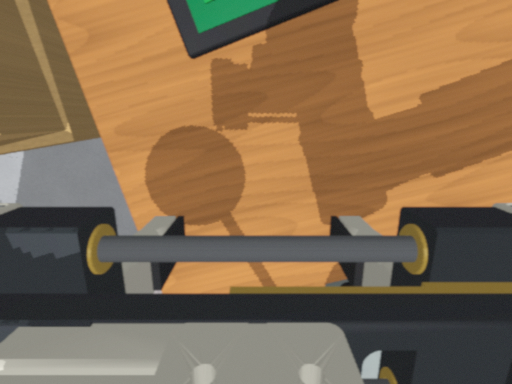

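```bash
python3 - <<'E'
import cv2
a=cv2.imread("pics/top0.png")[140:225,165:295]
cv2.imwrite("pics/topc.png",cv2.resize(a,None,fx=6,fy=6,interpolation=cv2.INTER_CUBIC))
a=cv2.imread("pics/scene0.png")[135:275,215:365]
cv2.imwrite("pics/scenec.png",cv2.resize(a,None,fx=4,fy=4,interpolation=cv2.INTER_CUBIC))
E
```

```text
(no output)
```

View pics/topc.png

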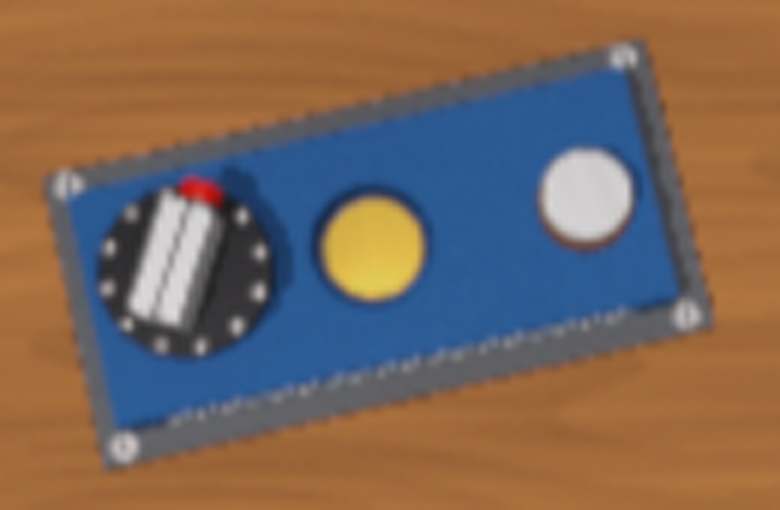

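View pics/scenec.png

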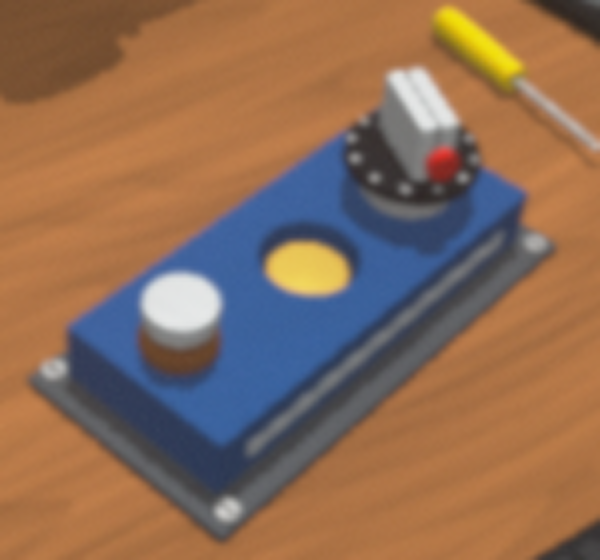

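```bash
cat > h.py <<'E'
import numpy as np
from rig import robot
def ray(n,u,v,z,info=None):
    i=info or robot.camera_info(n); f=192/np.tan(np.radians(i["vfov"]/2))
    R=np.array(i["R"]);t=np.array(i["t"]); c=-R.T@t
    d=R.T@np.array([(u-i["cx"])/f,(v-i["cy"])/f,1]); return c+d*(z-c[2])/d[2]
def proj(n,X,info=None):
    i=info or robot.camera_info(n); f=192/np.tan(np.radians(i["vfov"]/2))
    p=np.array(i["R"])@np.array(X)+np.array(i["t"]); return f*p[0]/p[2]+i["cx"],f*p[1]/p[2]+i["cy"]
E
python3 - <<'E'
from h import *
np.set_printoptions(precision=4,suppress=True)
T=lambda a,b,z:ray("top",165+(a-2.5)/6,140+(b-2.5)/6,z)
S=lambda a,b,z:ray("scene",215+(a-1.5)/4,135+(b-1.5)/4,z)
print("bore top",T(372,244,.054),"brass",T(373,247,.042))
print("bore scene",S(309,262,.054),"brass",S(308,268,.042))
print("blk corners",[T(*p,.054)[:2] for p in((68,190),(625,70),(683,295),(120,430))])
print("screws",[T(*p,.010)[:2] for p in((67,185),(624,56),(687,314),(124,446))])
print("disc",T(185,268,.09), S(412,156,.09))
j=[T(*p,.134)[:2] for p in((170,190),(218,207),(183,328),(128,312))];print("jaws",j,np.mean(j,0))
print("knob",T(200,190,.112),S(442,165,.112))
print("jaw scene",S(424,100,.134)[:2]) 
print("tin",T(586,194,.094),S(181,300,.094))
E
```

```text
bore top [0.564  0.0846 0.054 ] brass [0.564 0.085 0.042]
bore scene [0.5681 0.0802 0.054 ] brass [0.5633 0.0844 0.042 ]
blk corners [array([0.5938, 0.2493]), array([ 0.6595, -0.0526]), array([ 0.536, -0.083]), array([0.464 , 0.2184])]
screws [array([0.6037, 0.2595]), array([ 0.6773, -0.0539]), array([ 0.5303, -0.0882]), array([0.4574, 0.2244])]
disc [0.5466 0.1794 0.09  ] [0.5505 0.1739 0.09  ]
jaws [array([0.5807, 0.1805]), array([0.572 , 0.1562]), array([0.5108, 0.1727]), array([0.5189, 0.2004])] [0.5456 0.1774]
knob [0.5842 0.1688 0.112 ] [0.5852 0.1658 0.112 ]
jaw scene [0.5478 0.178 ]
tin [ 0.5848 -0.0301  0.094 ] [ 0.5846 -0.0309  0.094 ]
```

>>> servo_tool(deltas="30 30 0 0 100;43 43 0 0 100;43 43 0 0 100;43 43 0 0 100;43 43 0 0 100;43 43 0 0 100;43 43 0 0 100;43 43 0 2 100")

```text
time_s: 1.15
tcp_pos: [0.4066, 0.2493, 0.1941]
orientation: [0.99, -0.142, 0.0, -0.0]
ft_force: [1.7, 0.8, -0.5]
grip_width: 0.088
```

>>> servo_tool(deltas="43 43 0 0 100;34 42 0 0 100;0 0 0 0 100;0 0 0 0 100;0 0 0 0 100;0 0 0 0 100;0 0 0 0 100;0 0 0 0 100")

```text
time_s: 2.15
tcp_pos: [0.4558, 0.1482, 0.1939]
orientation: [0.99, -0.142, -0.0, 0.0]
ft_force: [-0.2, 1.2, 0.1]
grip_width: 0.0876
```

```bash
python3 - <<'E'
from h import *
import cv2
s=robot.sense();print(s["time_s"],s["tcp_pos"],s["orientation"],s["ft_force"])
i=robot.camera_info("wrist");print(i)
a=robot.read_camera("wrist")[:,:,::-1]
cv2.imwrite("pics/w1.png",a);cv2.imwrite("pics/w1b.png",cv2.resize(a[:290],None,fx=1.5,fy=1.5,interpolation=cv2.INTER_CUBIC))
import pickle;pickle.dump(i,open("w1.pkl","wb"))
E
```

```text
2.15 [0.45581401 0.14817276 0.19394809] [ 9.89866446e-01 -1.42001473e-01 -1.14729870e-05  8.79673005e-06] [-0.19001135  1.167425    0.1093132 ]
{'vfov': 68.94441097951722, 'cx': 256.92876025134603, 'cy': 188.50710046089122, 'R': array([[-2.80599902e-01, -9.59824471e-01, -8.24821196e-04],
       [-9.29104782e-01,  2.71403281e-01,  2.51206216e-01],
       [-2.40890014e-01,  7.12547849e-02, -9.67933240e-01]]), 't': array([0.27027336, 0.35216412, 0.48850467])}
```

View pics/w1b.png

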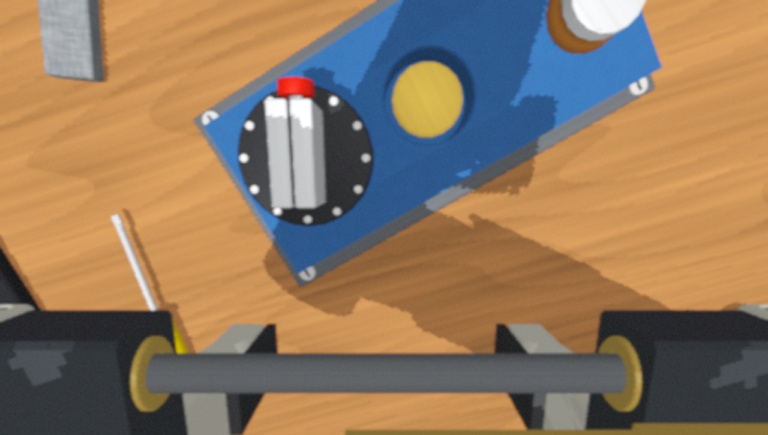

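```bash
python3 - <<'E'
import cv2
a=cv2.imread("pics/w1.png")[20:170,140:340]
cv2.imwrite("pics/w1c.png",cv2.resize(a,None,fx=4,fy=4,interpolation=cv2.INTER_CUBIC))
E
```

```text
(no output)
```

View pics/w1c.png

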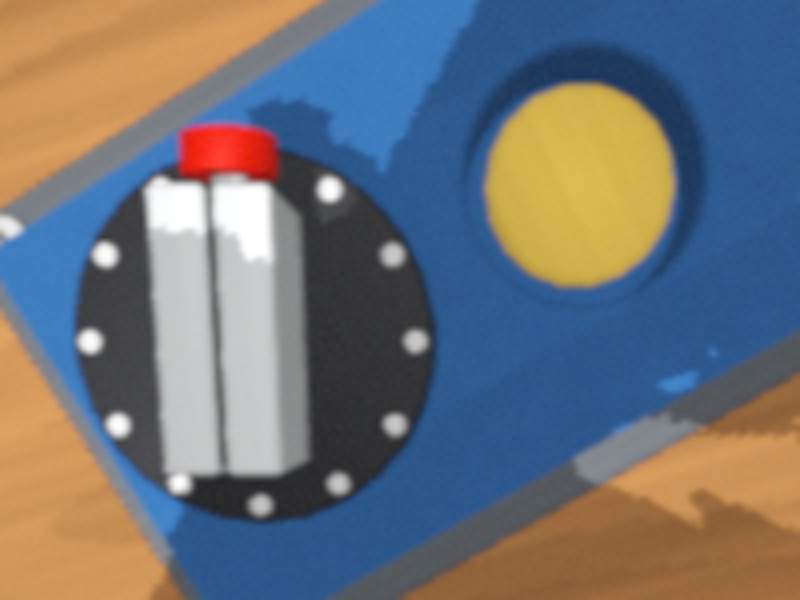

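```bash
python3 - <<'E'
from h import *
import pickle
np.set_printoptions(precision=4,suppress=True)
i=pickle.load(open("w1.pkl","rb"))
W=lambda a,b,z:ray("wrist",140+(a-1.5)/4,20+(b-1.5)/4,z,i)
print("bore",W(585,173,.054),"brass",W(580,185,.042))
j=[W(*p,.134)[:2] for p in((145,185),(272,182),(284,475),(165,475))];print(j,np.mean(j,0))
ax=(j[0]+j[1]-j[2]-j[3]);print("ang",np.degrees(np.arctan2(ax[1],ax[0])),np.linalg.norm(ax)/2)
print("disc",W(256,334,.09))
E
```

```text
bore [0.5658 0.0831 0.054 ] brass [0.5648 0.0836 0.042 ]
[array([0.5783, 0.1826]), array([0.5715, 0.1571]), array([0.5138, 0.1739]), array([0.5212, 0.1992])] [0.5462 0.1782]
ang -16.255125323856657 0.05978974473195361
disc [0.5479 0.1774 0.09  ]
```

>>> servo_tool(deltas="26 -18 5 0 100;27 -18 10 0 100;26 -18 14 0 100;0 0 20 0 100;0 0 20 0 100;0 0 16 0 100;0 0 8 0 100;0 0 0 0 100")

```text
time_s: 3.2
tcp_pos: [0.5468, 0.1773, 0.1008]
orientation: [0.99, -0.142, -0.0, 0.0]
ft_force: [0.2, -0.8, -0.4]
grip_width: 0.0877
```

>>> servo_tool(deltas="0 0 4 0 100;0 0 0 0 60;0 0 0 0 20;0 0 0 0 20;0 0 0 0 20;0 0 0 0 20;0 0 0 0 20;0 0 0 0 20", squeeze=25)

```text
time_s: 4.2
tcp_pos: [0.5471, 0.1776, 0.097]
orientation: [0.99, -0.142, 0.0, -0.0]
ft_force: [0.4, 0.5, -0.3]
grip_width: 0.025
```

```bash
python3 - <<'E'
from h import *
import cv2
s=robot.sense();print(s["time_s"],s["tcp_pos"],s["orientation"],s["ft_force"],s["moment"],s["grip_width"])
a=robot.read_camera("scene")[130:280,200:370,::-1]
cv2.imwrite("pics/s2.png",cv2.resize(a,None,fx=3.5,fy=3.5,interpolation=cv2.INTER_CUBIC))
E
```

```text
4.2 [0.54713303 0.17756464 0.09702521] [ 9.89818767e-01 -1.42333253e-01  1.51027480e-04 -1.75791592e-04] [ 0.42644359  0.53156526 -0.25188619] [ 0.2522057  -0.09860217  0.02823835] 0.025047613197284886
```

View pics/s2.png

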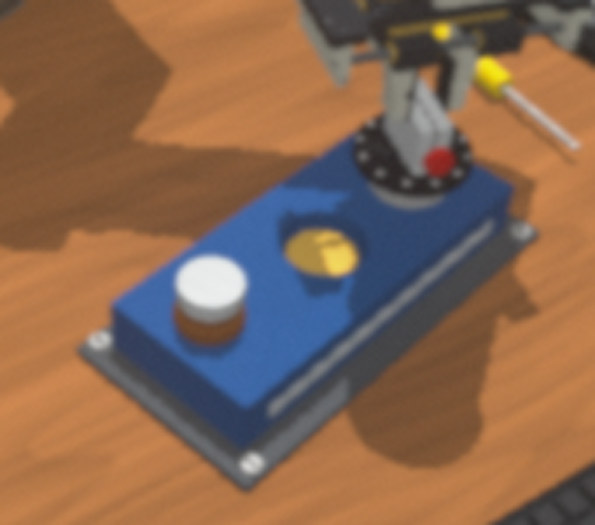

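>>> servo_tool(deltas="0 0 -2 0 20;0 0 0 0 20;4 8 0 0 20;8 15.5 0 0 20;8 15.5 0 0 20;8 15.5 0 0 20;8 15.5 0 0 20;7.5 15 0 0 20")

```text
time_s: 5.25
tcp_pos: [0.565, 0.0821, 0.099]
orientation: [0.99, -0.143, 0.0, -0.0]
ft_force: [-1.0, 0.3, -3.0]
grip_width: 0.0253
```

>>> servo_tool(deltas="0 0 0 0 20;0 0 0 0 20;0 0 1 0 20;0 0 1 0 20;0 0 1 0 20;0 0 1 0 20;0 0 0 0 20;0 0 0 0 20")

```text
time_s: 6.25
tcp_pos: [0.5648, 0.0836, 0.095]
orientation: [0.99, -0.142, 0.0, -0.0]
ft_force: [-0.3, 0.4, -3.3]
grip_width: 0.0255
```

```bash
python3 - <<'E'
from h import *
import cv2
s=robot.sense();print(s["time_s"],s["tcp_pos"],s["orientation"],s["ft_force"],s["moment"],s["grip_width"])
a=robot.read_camera("scene")[130:280,200:370,::-1]
cv2.imwrite("pics/s3.png",cv2.resize(a,None,fx=3.5,fy=3.5,interpolation=cv2.INTER_CUBIC))
E
```

```text
6.25 [0.56477757 0.08356494 0.09499636] [ 9.89815499e-01 -1.42356161e-01  2.45268411e-05 -1.38795063e-05] [-0.33668485  0.40516374 -3.30808308] [-0.00175873 -0.02575557  0.0122616 ] 0.02548407822429825
```

View pics/s3.png

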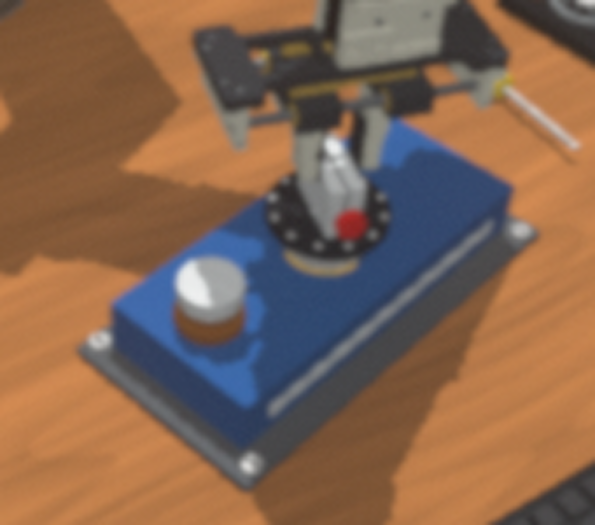

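>>> servo_tool(deltas="0 0 1 0 20;0 0 1 0 20;0 0 0 0 20;0 0 1 0 20;0 0 1 0 20;0 0 0 0 20;0 0 0 0 20;0 0 0 0 20")

```text
time_s: 7.3
tcp_pos: [0.5647, 0.0835, 0.091]
orientation: [0.99, -0.142, 0.0, 0.0]
ft_force: [0.2, -0.9, -3.6]
grip_width: 0.0253
```

>>> servo_tool(deltas="0 0 1 0 20;0 0 1 0 20;0 0 1 0 20;0 0 1 0 20;0 0 1 0 20;0 0 0 0 20;0 0 0 0 20;0 0 0 0 20")

```text
time_s: 8.3
tcp_pos: [0.5647, 0.0835, 0.0859]
orientation: [0.99, -0.142, -0.0, 0.0]
ft_force: [0.5, -0.1, -3.2]
grip_width: 0.0256
```

>>> servo_tool(deltas="0 0 1 0 20;0 0 1 0 20;0 0 1 0 20;0 0 1 0 20;0 0 1 0 20;0 0 1 0 20;0 0 0 0 20;0 0 0 0 20", squeeze=40)

```text
time_s: 9.3
tcp_pos: [0.5654, 0.0837, 0.0811]
orientation: [0.99, -0.142, 0.001, -0.0]
ft_force: [-1.8, 0.3, 5.0]
grip_width: 0.0251
```

>>> servo_tool(deltas="0 0 1 0 20;0 0 1 0 20;0 0 1 0 20;0 0 1 0 20;0 0 1 0 20;0 0 1 0 20;0 0 0 0 20;0 0 0 0 20")

```text
time_s: 10.3
tcp_pos: [0.5654, 0.0837, 0.0751]
orientation: [0.99, -0.142, 0.001, -0.0]
ft_force: [-3.2, -0.5, 4.8]
grip_width: 0.0252
```

>>> servo_tool(deltas="0 0 1 0 20;0 0 1 0 20;0 0 1 0 20;0 0 1 0 20;0 0 0 0 20;0 0 0 0 20;0 0 0 0 20;0 0 0 0 20")

```text
time_s: 11.3
tcp_pos: [0.5654, 0.0837, 0.0711]
orientation: [0.99, -0.142, 0.001, -0.0]
ft_force: [-3.2, -0.6, 5.6]
grip_width: 0.0252
```

>>> servo_tool(deltas="0 0 1 0 20;0 0 0 0 20;0 0 1 0 20;0 0 0 0 20;0 0 1 0 20;0 0 0 0 20;0 0 0 0 20;0 0 0 0 20")

```text
time_s: 12.3
tcp_pos: [0.5654, 0.084, 0.0706]
orientation: [0.99, -0.142, 0.001, -0.0]
ft_force: [-13.1, 2.0, 26.4]
grip_width: 0.0251
```

>>> servo_tool(deltas="0 0 -1 0 20;0 0 -1 0 20;0 0 -1 0 20;0 0 0 0 20;0 0 0 0 20;0 0 0 0 20;0 0 0 0 20;0 0 0 0 20")

```text
time_s: 13.3
tcp_pos: [0.5653, 0.0839, 0.0708]
orientation: [0.99, -0.142, 0.001, -0.0]
ft_force: [-3.3, 1.6, 7.4]
grip_width: 0.0249
```

```bash
python3 - <<'E'
from h import *
import cv2
s=robot.sense();print(s["time_s"],s["tcp_pos"],s["orientation"],s["ft_force"],s["moment"],s["grip_width"])
a=robot.read_camera("scene")[130:280,200:370,::-1]
cv2.imwrite("pics/s4.png",cv2.resize(a,None,fx=3.5,fy=3.5,interpolation=cv2.INTER_CUBIC))
E
```

```text
13.3 [0.56529061 0.08388095 0.07077766] [ 9.89844767e-01 -1.42151299e-01  5.32456871e-04 -2.46986213e-04] [-3.29599405  1.64045665  7.360727  ] [0.41832353 1.20492675 0.01281843] 0.024938254921551807
```

View pics/s4.png

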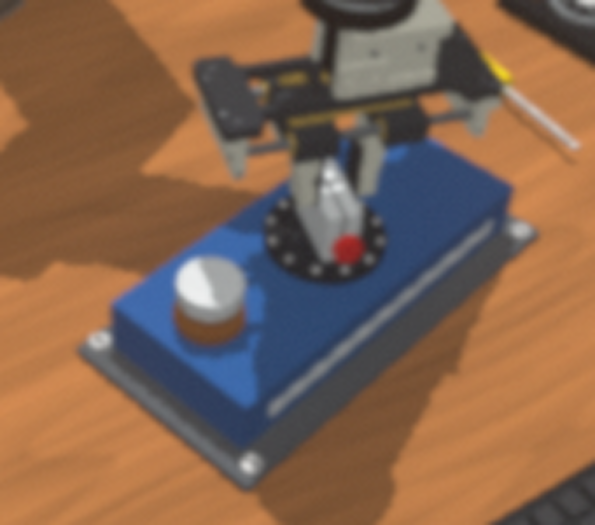

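>>> servo_tool(deltas="0 0 -0.5 0 20;0 0 0 0 60;0 0 0 0 100;0 0 0 0 100;0 0 0 0 100;0 0 0 0 100;0 0 -3 0 100;0 0 -5 0 100")

```text
time_s: 14.35
tcp_pos: [0.5647, 0.0835, 0.0787]
orientation: [0.99, -0.142, -0.0, 0.0]
ft_force: [0.3, -0.1, 0.0]
grip_width: 0.0861
```

>>> servo_tool(deltas="0 0 -10 0 100;0 0 -20 0 100;0 0 -25 0 100;-20 0 -30 0 100;-40 0 -30 0 100;-40 0 -10 0 100;0 0 0 0 100;0 0 0 0 100")

```text
time_s: 15.35
tcp_pos: [0.4691, 0.112, 0.2042]
orientation: [0.99, -0.142, 0.001, -0.001]
ft_force: [0.9, 0.4, -0.0]
grip_width: 0.0877
```

```bash
python3 - <<'E'
from h import *
import cv2,pickle
s=robot.sense();print(s["time_s"],s["tcp_pos"],s["ft_force"],s["grip_width"])
a=robot.read_camera("scene")[130:280,200:370,::-1]
cv2.imwrite("pics/s5.png",cv2.resize(a,None,fx=3.5,fy=3.5,interpolation=cv2.INTER_CUBIC))
pickle.dump(robot.camera_info("wrist"),open("w5.pkl","wb"))
cv2.imwrite("pics/w5.png",robot.read_camera("wrist")[:,:,::-1])
cv2.imwrite("pics/t5.png",robot.read_camera("top")[:,:,::-1])
E
```

```text
15.35 [0.46910163 0.11198249 0.20424931] [ 0.90439516  0.38142697 -0.04954138] 0.08768266573861758
```

View pics/s5.png

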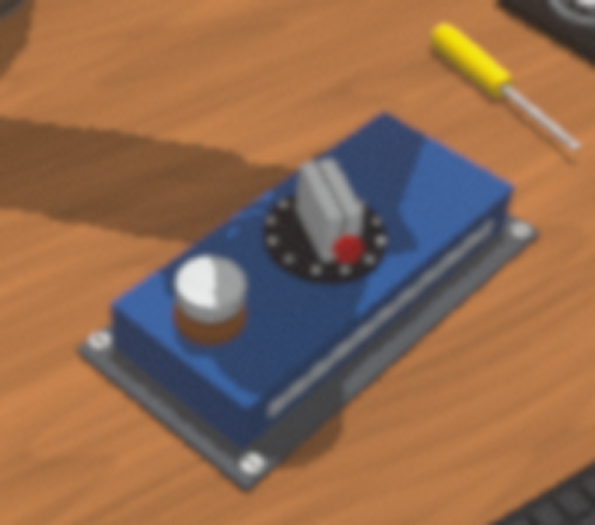

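View pics/w5.png

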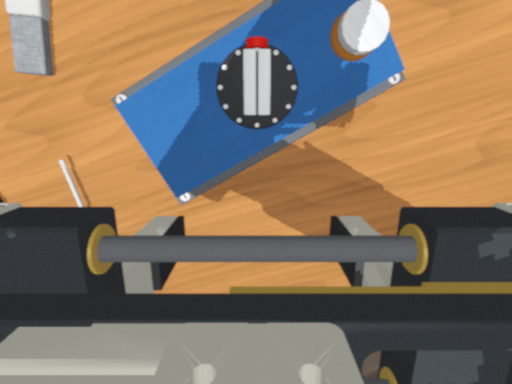

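View pics/t5.png

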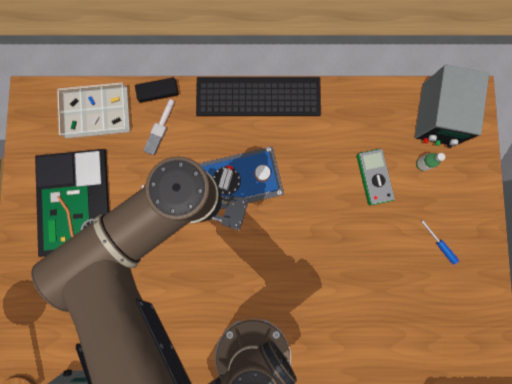

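```bash
python3 - <<'E'
from h import *
import cv2,pickle
i=pickle.load(open("w5.pkl","rb"))
a=cv2.imread("pics/s5.png")
t=np.linspace(0,2*np.pi,60)
for dz,c in((0,(0,255,0)),(.004,(0,0,255))):
  P=[proj("scene",(.565+.046*np.cos(k),.0837+.046*np.sin(k),.064+dz)) for k in t]
  P=((np.array(P)-[200,130]+.5)*3.5).round().astype(int); cv2.polylines(a,[P],True,c,1)
cv2.imwrite("pics/s6.png",a[130:330,220:450].repeat(3,0).repeat(3,1))
E
```

```text
(no output)
```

View pics/s6.png

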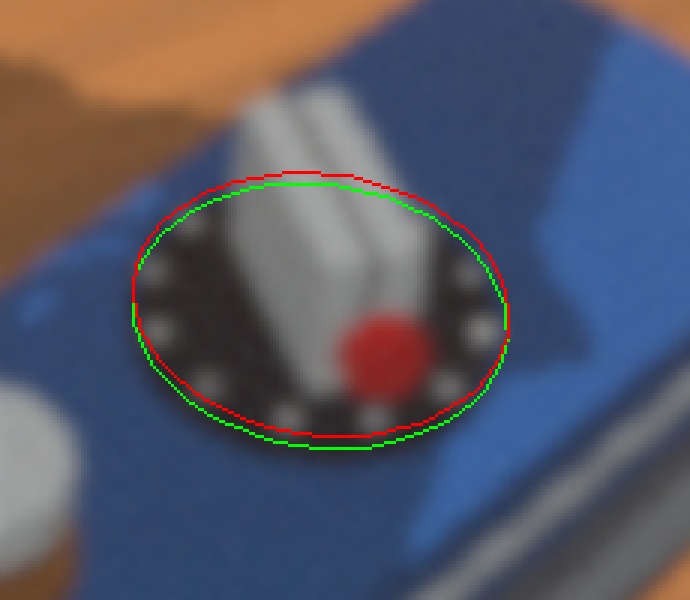

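The disc outline in the scene picture matches the fully-home height (green). The disc sits flat, with no steel foot showing under it. Handing in.

```bash
python3 -c "
from rig import robot
print(robot.job_done(), robot.sense()['time_s'])"
```

```text
the job is handed in; nothing more can be done
the job is handed in; nothing more can be done
```

The vice head is seated fully home in the bore and released, and I handed the job in at about 15.5 s.

**What I did:** I located the head and the bore with the top, scene and wrist cameras, and they agreed to about 4–5 mm. I gripped the jaws, lifted the head about 2 mm and carried it over the bore rather than sliding it across the block. It entered without a search, and I pressed it down 26.4 mm until it stopped.

**What the last checks showed:**
- **Seating:** The force stayed at about 5 N through the brass disc's travel, then rose to 26 N at the 26 mm depth expected for fully home. After release, the disc's outline in the scene picture matched the home height, with no steel foot showing beneath it. That picture check is only good to about 2 mm.
- **Sideways load:** During that final press there was also about 13 N of sideways force. I backed it off to about 3 N before opening the fingers.
- **Other items:** In the last pictures the jar, meter and yellow screwdriver looked unmoved. In the top picture the arm hid the screwdriver, so I judged it from the scene and wrist pictures. The arm was clear of everything.

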